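Set up a tray carton and pack a brittle cookie

ROBOT

A 6-joint arm with a two-finger parallel gripper is mounted at the origin on the work surface. World frame = base frame: x ahead of the robot, y to its left, z up, the work surface at z = 0. Lengths are in mm, angles in rad, forces in N, time in s.
With the tool pointing down it reaches from about 275 to 775 mm from the base axis. Payload 14.6 kg.
Tool frame: the origin (TCP) lies midway between the tips of the shut fingers; the grasp point (between the pads) lies 19 mm behind it; z points along the fingers, y is the line along which they close (so a half turn about z gives the same grasp; the last joint's range is limited). The gripper opens to 85 mm and grips with 20 to 120 N. Pads are 22 mm wide; open, the fingers measure 114 mm over their backs; the gripper's body (76 mm by 85 mm) begins 54 mm behind the grasp point. The pads swing forward as they close: fully open they stand 13 mm farther back than shut.
Start: joints at [1.116, 0.263, -0.048, 1.259, 0, 1.415], TCP at [155.052, 501.585, 231.278] pointing down, gripper open.
Joint ranges: [-2.65, 2.65], [-0.89, 1.7], [-1.18, 1.37], [-2.13, 2.11], [-1.35, 1.29], [-3.14, 3.14]. Speed limits (rad/s): [1.89, 1.89, 2.57, 2.79, 3.14, 3.14].

INTERFACE

Orientations are given as a rotation vector (axis times angle).
In Python, from cell import state, snapshot, camera_params, close_job gives the robot as it stands.
- The arm moves only by the shell command python3 -m pendant 'ROWS'. ROWS is JSON, one flat list of numbers, 5 for each row, row after row: the shift along the world's x, y, z in mm, then the turn about the world's z in rad, then the finger opening in mm, from 0 to 85.4. A call has 1 to 5 rows; each row is the pose to reach, as a shift and turn from the pose commanded when the call began; what a row does not reach only later rows make up. A row lasts 1/10 s, in which the tool goes at most 50 mm and 8.59 degrees, less where a joint would pass 70% of its speed; a pose out of reach is approached as far as the arm can. A call with a gripper value outside its range is refused whole. The fingers move at their own pace and stop on an object; the grip force is fixed at half the most. Time passes only in rows, so rows that repeat a pose let the fingers close. It gives the time, the measured TCP pose, the force, the opening and the grip force at its end, in the units of the state.
- state(): the state, without advancing time (a new reading comes with each control period).
- snapshot(name): name is "scene" or "top"; returns the picture (384x512x3 uint8, red, green, blue); there is no depth.
- camera_params(name): a dict with "intrinsics" (3x3 intrinsics, pixels), "R" (3x3) and "t" (3): a world point X has camera coordinates R X + t. Camera axes: x right, y down, z forward; pixel columns grow to the right and rows downward; lengths in mm; the calibration is good to about 2 mm. A picture is of the moment at which its call begins. camera_params takes no time and is no camera call.
- close_job(): hands the job in; it is judged then, once.
The state is a dict: "time_s": time; "q": joint angles; "joint_vel": joint speeds; "effort": joint torques, N m; "tcp_pos": TCP position; "tool_rot": TCP orientation; "wrist_force": force on the tool from outside, world axes, zero at the start; "moment": the same for the moment, N m; "gripper_width": opening from 0.0 (shut) to 1.0 (fully open); "grasp_force": force on a finger pad.
Only numpy, scipy, OpenCV 4.12 (cv2) and the standard library are available. Lean on these libraries where they do the work, as an engineer would, in place of code of your own. Each camera call takes 0.05 s, during which the arm holds its last target. There are 200 camera calls.

TASK

First set up the tray carton: raise its three hinged panels (near, left and right) until each stands fully upright as a wall. Then take the golden studded cookie out of the rack and lay it down flat on the cork mat, let go of it, take it again across its rim, and lower it level, without dropping it or letting it topple, onto the middle of the paper round inside the carton. Leave the other cookies and everything else on the counter where they are.

Things in the scene. Friction and masses are not known exactly. Their poses are not given: they have to be found in the camera images.
- carton: brown board tray carton on a wooden block 104 x 144 mm, both fixed. Origin on the counter under its middle. Floor 120 mm (x) by 160 mm (y), upper face 40 mm above the origin; board 4 mm thick. The far wall (+x side, x = 60 to 64 mm, 55 mm tall) already stands; on the other three sides hinged panels stick out in the air, clear of the counter
- paper_round (a point): middle of the white paper round, 72 mm across, on the carton's floor; 40.6 mm above the carton's origin
- near_panel (a joint): panel on the near (-x) side of the carton, a flat board 158 mm long along its hinge, 55 mm from hinge to free edge, 4 mm thick. 0 = folded out level, 1.57 = standing upright as a wall; it stops at 1.6. The stiff crease stays where it is left. It starts 15 to 35 degrees up, too flat to be shoved up level
- near_panel_hinge (a point): middle of the hinge line of near_panel, 38 mm above the counter; its axes are the carton's
- near_panel_edge (a point): middle of the free edge of near_panel (55 mm from the hinge, mid thickness); moves with the panel
- left_panel (a joint): panel on the left (+y) side of the carton, a flat board 118 mm long along its hinge, 55 mm from hinge to free edge, 4 mm thick. 0 = folded out level, 1.57 = standing upright as a wall; it stops at 1.6. The stiff crease stays where it is left. It starts 15 to 35 degrees up, too flat to be shoved up level
- left_panel_hinge (a point): middle of the hinge line of left_panel, 38 mm above the counter; its axes are the carton's
- left_panel_edge (a point): middle of the free edge of left_panel (55 mm from the hinge, mid thickness); moves with the panel
- right_panel (a joint): panel on the right (-y) side of the carton, a flat board 118 mm long along its hinge, 55 mm from hinge to free edge, 4 mm thick. 0 = folded out level, 1.57 = standing upright as a wall; it stops at 1.6. The stiff crease stays where it is left. It starts 15 to 35 degrees up, too flat to be shoved up level
- right_panel_hinge (a point): middle of the hinge line of right_panel, 38 mm above the counter; its axes are the carton's
- right_panel_edge (a point): middle of the free edge of right_panel (55 mm from the hinge, mid thickness); moves with the panel
- golden_cookie: golden round cookie studded with golden bumps on both faces, 58 mm across, 14 mm thick, about 40 g. Origin at its centre, z along the disc's axis (either face may end up on top). At the start it stands on edge in one of the rack's three slots, its centre 35 mm above the counter
- cork_mat: square cork mat, 130 x 130 mm, 5 mm thick, fixed on the counter; origin at the centre of its underside
- rack: steel rack fixed on the counter, 150 mm along its x by 90 mm; three slots 50 mm apart along x (at -50, 0, 50 mm), each 17 mm wide, between fences 26 mm high; slots hold one cookie each on edge, its disc axis along the rack's x. Origin at the centre of the underside
- pale_cookie: plain pale round biscuit, 58 mm across, 14 mm thick, on edge in the rack; to be left alone
- dark_cookie: dark brown round biscuit, 58 mm across, 14 mm thick, on edge in the rack; to be left alone
- honey_jar: amber jar, 64 mm across, 85 mm high; origin under its centre; to be left alone
- tin: can with a paper label, 72 mm across, 100 mm high; origin under its centre; to be left alone
- cup: blue cup, 72 mm across, 80 mm high; origin under its centre; to be left alone
- spatula: metal spatula lying flat, origin on its underside; to be left alone
Mind the look-alikes: they are no part of the job. Leave any green or turquoise look-alike of the golden_cookie alone.

How it is judged:
By the outcome, as a careful person would: the job done as asked, in the order asked, and still so for the second after the job is handed in, with the robot touching nothing.
It also fails if it takes over 72 s, if anything falls off the work surface, if the arm or the gripper's body presses on something with over 40 N, if the wrist force passes 120 N, or if a joint passes its speed limit or range.

## Working session

There is one attempt and no reset: what is moved stays moved. The work goes in short steps, Python scripts to look and compute and a shell command to move; the robot and the scene stay as the last step left them, time stands still between calls to the robot, and variables do not carry over. Pictures are saved under pics/ and viewed, at most 10 in all, crops included, and the job is handed in when it is done.

```bash
ls; mkdir -p pics
python3 - <<'E'
from cell import *
import cv2
for n in("scene","top"):
    cv2.imwrite(f"pics/{n}0.png",cv2.resize(snapshot(n)[:,:,::-1],(800,600),interpolation=cv2.INTER_CUBIC))
    print(camera_params(n))
print(state())
E
```

```text
pics
{'intrinsics': array([[352.40532021,   0.        , 255.5600641 ],
       [  0.        , 352.40532021, 198.64523923],
       [  0.        ,   0.        ,   1.        ]]), 'R': array([[ 0.52892613,  0.84860549, -0.01028976],
       [ 0.62810065, -0.39958416, -0.66769909],
       [-0.57072473,  0.34670049, -0.74436016]]), 't': array([-254.6750575 , -316.97473401, 1235.19955284])}
{'intrinsics': array([[443.75219269,   0.        , 257.01473377],
       [  0.        , 443.75219269, 195.15278995],
       [  0.        ,   0.        ,   1.        ]]), 'R': array([[-0.00154489, -0.99997114, -0.00743916],
       [-0.9904861 ,  0.00255381, -0.13758913],
       [ 0.13760416,  0.00715582, -0.99046145]]), 't': array([ -29.78550957,  564.79456259, 1256.63424614])}
{'time_s': 0.1, 'q': array([ 1.11568746e+00,  2.63504754e-01, -4.88543700e-02,  1.25939675e+00,
        6.92358531e-06,  1.41546674e+00]), 'joint_vel': array([ 0.00125927, -0.00074985,  0.00206365,  0.00092939,  0.00076309,
        0.00037559]), 'effort': array([ 1.57754239e-03, -6.38581038e+01,  3.85061753e+01,  1.00019347e-02,
       -1.97558975e-04,  1.22624164e-05]), 'tcp_pos': array([154.95088539, 501.36694313, 230.86481581]), 'tool_rot': array([-4.69086836e-01, -3.10607578e+00,  1.43418375e-03]), 'wrist_force': array([-0.10958591, -0.47737216, -0.23795186]), 'moment': array([-0.01373864,  0.0530458 , -0.00537712]), 'grasp_force': 0.0, 'gripper_width': 0.996723096790305}
```

View pics/scene0.png

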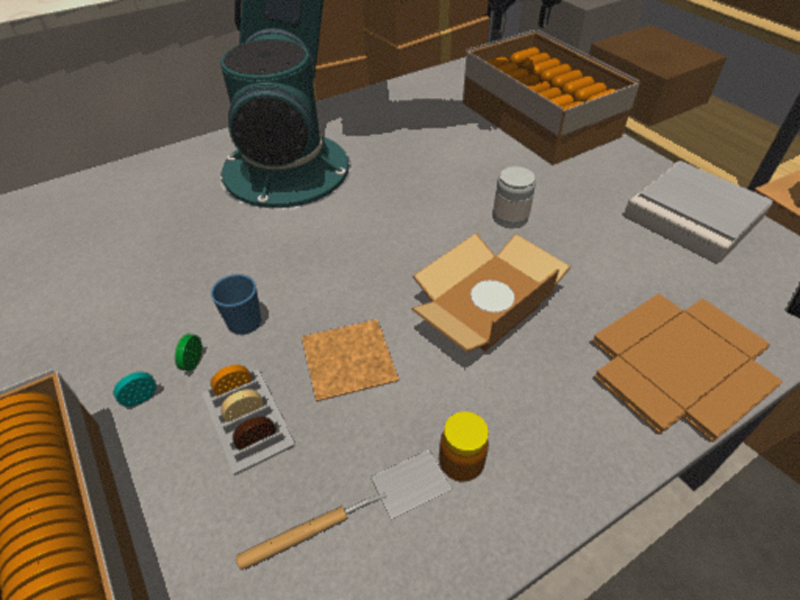

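View pics/top0.png

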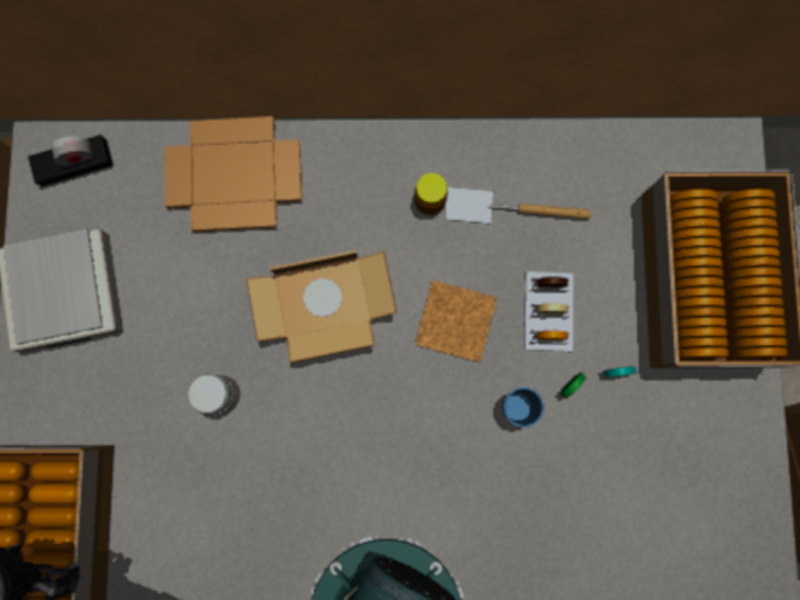

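Scene and top pictures show the carton (top ≈ (322,298) at 800-px scale), mat (457,321) and rack (550,310). The golden cookie is in the slot nearest the robot (550,336). I'll zoom in for precise corners.

```bash
cat > h.py <<'E'
import numpy as np,cv2
from cell import *
def ray(n,u,v,z):
    c=camera_params(n);K,R,t=c["intrinsics"],c["R"],c["t"]
    d=R.T@np.linalg.inv(K)@[u,v,1.];o=-R.T@t
    return o+d*(z-o[2])/d[2]
def proj(n,P):
    c=camera_params(n);p=(np.atleast_2d(P)@c["R"].T+c["t"])@c["intrinsics"].T
    return p[:,:2]/p[:,2:]
def crops(name,L,s=4,w=100,h=75,ncol=2):
    ims={}
    cells=[]
    for n,x,y in L:
        if n not in ims: ims[n]=snapshot(n)[:,:,::-1]
        c=cv2.resize(np.ascontiguousarray(ims[n][y:y+h,x:x+w]),(w*s,h*s),interpolation=cv2.INTER_CUBIC)
        for k in range(10,w,10): cv2.line(c,(k*s,0),(k*s,6 if k%50 else 14),(255,0,255),1)
        for k in range(10,h,10): cv2.line(c,(0,k*s),(6 if k%50 else 14,k*s),(255,0,255),1)
        cells.append(c)
    rows=[np.hstack(cells[i:i+ncol]) for i in range(0,len(cells),ncol)]
    cv2.imwrite("pics/"+name,np.vstack(rows))
E
python3 - <<'E'
from h import *
crops("c1.png",[("top",157,158),("top",262,165),("scene",262,146),("scene",115,170)])
im=snapshot("top");hsv=cv2.cvtColor(im,cv2.COLOR_RGB2HSV)
def blob(n,m,box):
    x0,y0,x1,y1=box;M=np.zeros_like(m);M[y0:y1,x0:x1]=m[y0:y1,x0:x1]
    k,l,s,c=cv2.connectedComponentsWithStats(M.astype(np.uint8));i=1+s[1:,4].argmax();return c[i],s[i],cv2.minAreaRect(np.argwhere(l==i)[:,::-1].astype(np.float32))
m=(hsv[...,1]<40)&(hsv[...,2]>150)
c=blob("top",m,(185,165,230,215));print("round",c[:2],ray("top",*(c[0]+.0),40.6))
im2=snapshot("scene");h2=cv2.cvtColor(im2,cv2.COLOR_RGB2HSV)
m=(h2[...,1]<40)&(h2[...,2]>150)
c=blob("scene",m,(290,170,345,210));print("round s",c[:2],ray("scene",*c[0],40.6))
m=(hsv[...,1]>90)&(hsv[...,0]<25)&(hsv[...,2]>60)
c=blob("top",m,(262,175,322,235));print("mat",c,ray("top",*c[2][0],5))
for p in cv2.boxPoints(c[2]): print(ray("top",*p,5).round(1))
c=blob("top",m,(335,205,372,225));print("gold",c,ray("top",*c[0],60))
m=(h2[...,1]>90)&(h2[...,0]<25)&(h2[...,2]>60)
c=blob("scene",m,(190,200,258,258));print("mat s",ray("scene",*c[0],5))
E
```

```text
round (array([206.09713024, 190.05739514]), array([195, 179,  24,  24, 453], dtype=int32)) [579.92028475 117.84941927  40.6       ]
round s (array([314.69014085, 189.03755869]), array([301, 179,  28,  20, 426], dtype=int32)) [583.06866361 117.70784838  40.6       ]
mat (array([291.50107296, 205.23497854]), array([ 266,  180,   52,   52, 1864], dtype=int32), ((291.58074951171875, 205.20384216308594), (43.5020751953125, 43.063541412353516), 15.255118370056152)) [ 538.88299401 -133.86016398    5.        ]
[494.  -54.1   5. ]
[619.3 -88.7   5. ]
[ 584.1 -214.3    5. ]
[ 459.8 -178.2    5. ]
gold (array([353.18556701, 214.16494845]), array([344, 212,  19,   6,  97], dtype=int32), ((353.0, 214.5), (5.0, 18.0), 90.0)) [ 506.39265294 -305.11229214   60.        ]
mat s [ 546.30309352 -136.48496379    5.        ]
```

View pics/c1.png

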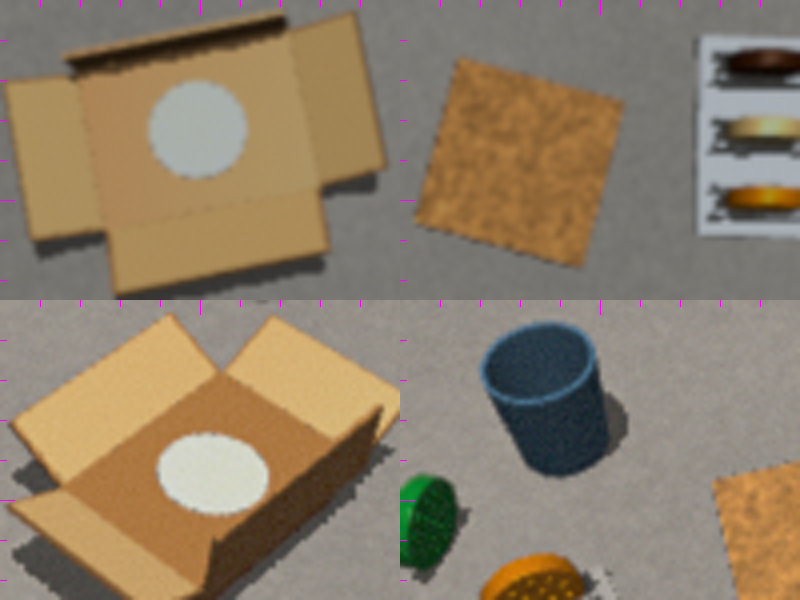

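```bash
cat > fit.py <<'E'
from h import *
from scipy.optimize import least_squares
o=np.array
top0=o([157,158]);sc0=o([262,146])
f=lambda p,c:o(p)/4-.375+c
obs=[]
def pan(k,s,th):  # point on the free edge, upper face; k panel, s sign along hinge
    r=55*np.cos(th)-2*np.sin(th);z=38+55*np.sin(th)+2*np.cos(th)
    return {'n':o([-60-r,s*79,z]),'l':o([s*59,80+r,z]),'r':o([s*59,-80-r,z])}[k]
T=[('n',1,(117,293)),('n',-1,(329,248)),('l',1,(5,83)),('l',-1,(32,240)),('r',1,(355,12)),('r',-1,(385,167)),
 (o([-60,80,40]),0,(107,232)),(o([-60,-80,40]),0,(320,187))]
S=[('n',-1,(10,123)),('n',1,(170,15)),('l',-1,(272,17)),('r',-1,(10,207)),(o([-60,-80,40]),0,(62,185)),(o([-60,80,40]),0,(220,73))]
obs=[("top",k,s,f(p,top0)) for k,s,p in T]+[("scene",k,s,f(p,sc0)) for k,s,p in S]+[("top",o([0,0,40.6]),0,o([206.1,190.06])),("scene",o([0,0,40.6]),0,o([314.7,189.04]))]
def res(p):
    c,s=np.cos(p[2]),np.sin(p[2]);R=o([[c,-s,0],[s,c,0],[0,0,1]]);th=dict(n=p[3],l=p[4],r=p[5]);r=[]
    for n,k,sg,uv in obs:
        X=pan(k,sg,th[k]) if isinstance(k,str) else k
        r.append(proj(n,R@X+[p[0],p[1],0])[0]-uv)
    return np.concatenate(r)
if __name__=="__main__":
    q=least_squares(res,[580,118,.15,.4,.4,.4],loss='soft_l1');print(q.x.round(3),np.degrees(q.x[2:]).round(1));print(res(q.x).reshape(-1,2).round(1).tolist())
    # mat / rack
    P=[(694,35),(800,35),(695,237)]
    for p in P: print(ray("top",*(o([p[0]-400,p[1]])/4-.375+[262,165]),2).round(1))
    for u,v in [(526,271),(574,272),(573,350),(525,350)]: print("rack",ray("top",(u+.5)/1.5625-.5,(v+.5)/1.5625-.5,2).round(1))
    for u,v in [(531,336),(569,336),(532,309),(569,309)]: print("cook",ray("top",(u+.5)/1.5625-.5,(v+.5)/1.5625-.5,50).round(1))
    for u,v in [(211,375),(232,468),(292,440),(258,372)]: print("rack s",ray("scene",(u+.5)/1.5625-.5,(v+.5)/1.5625-.5,2).round(1))
    for p in [(305,335),(378,321),(398,380),(317,398)]: print("mat s",ray("scene",(p[0]+.5)/1.5625-.5,(p[1]+.5)/1.5625-.5,5).round(1))
E
python3 fit.py
```

```text
[5.81916e+02 1.18331e+02 2.02000e-01 4.33000e-01 3.44000e-01 4.00000e-01] [11.6 24.8 19.7 22.9]
[[-1.0, 0.2], [0.5, 0.1], [-0.9, -0.5], [-0.6, 0.0], [-0.2, -1.0], [0.5, -0.3], [-0.6, -0.7], [0.2, -0.5], [-0.7, -0.2], [-0.3, -0.7], [-0.2, -0.1], [-1.2, -0.4], [-0.7, 0.5], [-0.0, -0.8], [-0.2, -0.7], [-0.1, -0.4]]
[ 635.7 -266.7    2. ]
[ 635.4 -346.6    2. ]
[ 483.1 -263.5    2. ]
rack [ 636.  -270.7    2. ]
rack [ 633.8 -363.3    2. ]
rack [ 483. -356.    2.]
rack [ 483.2 -264.8    2. ]
cook [ 505.4 -268.4   50. ]
cook [ 505.3 -338.1   50. ]
cook [ 555.5 -271.6   50. ]
cook [ 555.3 -339.8   50. ]
rack s [ 456.1 -330.7    2. ]
rack s [ 622.1 -358.2    2. ]
rack s [ 627.  -270.7    2. ]
rack s [ 490.1 -266.4    2. ]
mat s [ 464.  -172.6    5. ]
mat s [502.2 -55.6   5. ]
mat s [621.9 -90.4   5. ]
mat s [ 584.7 -210.1    5. ]
```

```bash
for i in 1; do python3 -m pendant '[97,-137,0,0.17,0, 97,-137,0,0.17,0, 97,-137,0,0.17,0, 97,-137,0,0.17,0, 97,-137,0,0.17,0]'; python3 -m pendant '[97,-137,0,0.17,0, 97,-137,0,0.17,0, 97,-137,0,0.17,0, 97,-137,0,0.17,0, 97,-137,0,0.17,0]'; python3 -m pendant '[98,-137,0,0.16,0, 98,-137,0,0.16,0, 98,-137,0,0.16,0, 98,-137,0,0.16,0, 98,-137,0,0.16,0]'; done
```

```text
time_s: 0.8
tcp_pos: [253.3, 362.7, 231.5]
tool_rot: [0.209, 3.134, -0.0]
wrist_force: [-0.2, 0.2, -0.3]
gripper_width: 0.144
grasp_force: 0.0
time_s: 1.3
tcp_pos: [350.5, 226.1, 231.2]
tool_rot: [-0.058, 3.141, -0.0]
wrist_force: [-0.1, 0.0, 0.1]
gripper_width: -0.004
grasp_force: 0.0
time_s: 1.8
tcp_pos: [448.8, 89.4, 230.9]
tool_rot: [0.31, -3.126, 0.0]
wrist_force: [0.1, 0.5, 0.9]
gripper_width: -0.001
grasp_force: 0.0
```

```bash
python3 -m pendant '[0,0,-50,0,0, 0,0,-100,0,0, 0,0,-150,0,0, 0,0,-181,0,0, 0,0,-181,0,0]'; python3 -m pendant '[4,0.8,0,0,0, 8,1.6,0,0,0, 8,1.6,0,0,0]'; python3 -m pendant '[3,0.6,0,0,0, 3,0.6,0,0,0]'; python3 -c "
from h import *
crops('c2.png',[('top',157,158),('scene',262,146)])"
```

```text
time_s: 2.3
tcp_pos: [444.1, 92.0, 47.4]
tool_rot: [0.316, -3.119, -0.001]
wrist_force: [-0.2, 0.6, -0.1]
gripper_width: 0.005
grasp_force: 0.0
time_s: 2.6
tcp_pos: [456.9, 92.6, 51.9]
tool_rot: [-0.314, 3.123, -0.0]
wrist_force: [0.3, -0.6, 1.0]
gripper_width: 0.001
grasp_force: 0.0
time_s: 2.8
tcp_pos: [458.8, 92.9, 50.9]
tool_rot: [-0.314, 3.125, -0.0]
wrist_force: [-0.8, -0.4, -0.2]
gripper_width: 0.0
grasp_force: 0.0
```

View pics/c2.png

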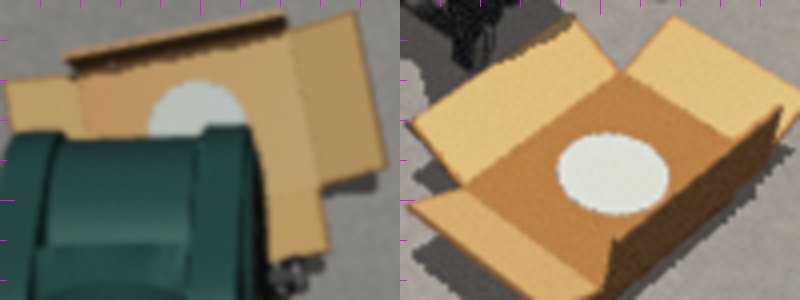

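The fingers stand just outside the near panel's edge (scene crop ~(480,50)), no contact yet. Now I creep in, watching the force.

```bash
for i in 1 2 3 4; do :; done; python3 -m pendant '[2,0.4,0,0,0, 2,0.4,0,0,0]' | grep -E "pos|wrist"; python3 -m pendant '[2,0.4,0,0,0, 2,0.4,0,0,0]'| grep -E "pos|wrist"; python3 -m pendant '[2,0.4,0,0,0, 2,0.4,0,0,0]'| grep -E "pos|wrist"; python3 -m pendant '[2,0.4,0,0,0, 2,0.4,0,0,0]'| grep -E "pos|wrist"
```

```text
tcp_pos: [460.3, 93.2, 50.3]
wrist_force: [0.4, -0.2, -0.1]
tcp_pos: [462.3, 93.6, 50.3]
wrist_force: [0.1, 1.0, -1.1]
tcp_pos: [464.1, 94.0, 50.2]
wrist_force: [-0.6, 0.0, -0.1]
tcp_pos: [464.6, 94.2, 49.9]
wrist_force: [-7.2, -2.6, 4.4]
```

```bash
python3 -m pendant '[2.5,0.5,2.4,0,0, 4,0.8,5,0,0, 6,1.2,10,0,0, 6,1.2,10,0,0]' | grep -E "pos|wrist"; python3 -c "
from h import *
crops('c3.png',[('scene',262,146),('scene',237,121)])"
```

```text
tcp_pos: [471.0, 95.4, 60.5]
wrist_force: [-7.7, -2.9, 5.2]
```

View pics/c3.png

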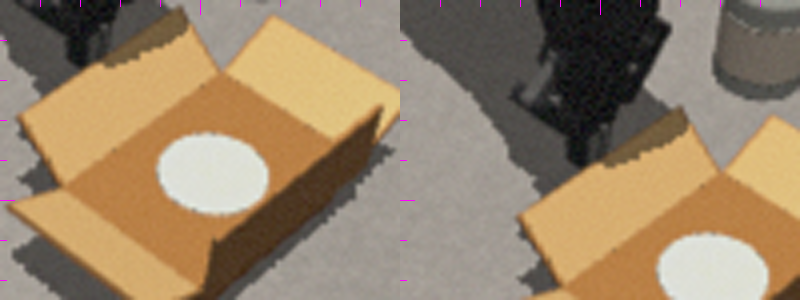

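The near panel is following (edge corner moved from (170,15) to (187,10) in the crop). I'll continue along the arc.

```bash
python3 -m pendant '[3.6,0.7,4.3,0,0, 7.3,1.5,8.2,0,0, 11.5,2.4,11.7,0,0, 15.9,3.3,14.8,0,0, 20.7,4.3,17.4,0,0]' | grep -E "pos|wrist";  python3 -m pendant '[5,1,1,0,0, 10,2.1,1,0,0, 15.5,3.2,1,0,0, 21,4.3,1,0,0, 21,4.3,1,0,0]' | grep -E "pos|wrist"; python3 -m pendant '[2,0.4,0,0,0, 4,0.8,0,0,0, 4,0.8,0,0,0]' | grep -E "pos|wrist"
```

```text
tcp_pos: [493.3, 100.0, 77.9]
wrist_force: [-0.5, -0.6, -0.7]
tcp_pos: [512.7, 104.1, 78.2]
wrist_force: [-8.3, -2.2, 4.2]
tcp_pos: [513.3, 104.2, 78.1]
wrist_force: [-27.9, -7.6, 21.9]
```

```bash
python3 -c "
from h import *
print(ray('top',208.5/1.5625-.5,395/1.5625-.5,100))"; python3 -m pendant '[-20,-4,0,0,0, -20,-4,50,0,0, -20,-4,100,0,0, -20,-4,122,0,0, -20,-4,122,0,0]' | grep -E "pos|wrist"; python3 -m pendant '[27,50,0,0,0, 54,100,0,0,0, 54,150,0,0,0, 54,176,0,0,0, 54,176,0,0,0]' | grep -E "pos|wrist"
```

```text
[399.186794   308.50445617 100.        ]
tcp_pos: [499.6, 101.1, 203.8]
wrist_force: [-0.2, -0.1, -0.3]
tcp_pos: [551.5, 281.0, 198.7]
wrist_force: [-0.5, -0.6, -0.5]
```

```bash
python3 -m pendant '[0,0,-50,0,0, 0,0,-100,0,0, 0,0,-153,0,0, 0,0,-153,0,0]' | grep -E "pos|wrist"; python3 -m pendant '[1,-5,0,0,0, 2,-10,0,0,0, 2,-10,0,0,0]' | grep -E "pos|wrist";for i in 1; do python3 -m pendant '[0.4,-2,0,0,0, 0.4,-2,0,0,0]' | grep -E "pos|wrist"; python3 -m pendant '[0.4,-2,0,0,0, 0.4,-2,0,0,0]' | grep -E "pos|wrist"; python3 -m pendant '[0.4,-2,0,0,0, 0.4,-2,0,0,0]' | grep -E "pos|wrist"; done
```

```text
tcp_pos: [548.1, 275.2, 41.8]
wrist_force: [-0.6, -1.1, 1.4]
tcp_pos: [555.4, 266.6, 50.1]
wrist_force: [0.4, 0.3, -0.3]
tcp_pos: [554.7, 264.9, 48.7]
wrist_force: [-0.2, 0.6, 0.7]
tcp_pos: [554.6, 262.9, 47.9]
wrist_force: [-0.2, -0.3, 0.4]
tcp_pos: [554.9, 260.8, 47.7]
wrist_force: [1.2, 0.6, -0.9]
```

```bash
python3 -m pendant '[0.6,-3,-2,0,0, 0.6,-3,-2,0,0]' | grep -E "pos|wrist"; python3 -m pendant '[0.6,-3,0,0,0, 0.6,-3,0,0,0]' | grep -E "pos|wrist";  python3 -m pendant '[0.4,-2,0,0,0, 0.4,-2,0,0,0]' | grep -E "pos|wrist"
```

```text
tcp_pos: [555.4, 259.5, 45.9]
wrist_force: [-3.2, 11.3, 4.3]
tcp_pos: [555.7, 258.6, 46.6]
wrist_force: [-8.1, 26.1, 10.9]
tcp_pos: [555.9, 258.1, 47.1]
wrist_force: [-12.1, 36.8, 16.1]
```

```bash
python3 -m pendant '[-0.2,1,5.4,0,0, 0,0,10.2,0,0, 0.6,-3,14.7,0,0, 1.4,-7,18.9,0,0, 1.4,-7,18.9,0,0]' | grep -E "pos|wrist"; python3 -c "
from h import *
crops('c4.png',[('scene',282,126),('top',157,158)])"
```

```text
tcp_pos: [558.3, 246.3, 65.3]
wrist_force: [0.6, 3.9, 3.7]
```

View pics/c4.png

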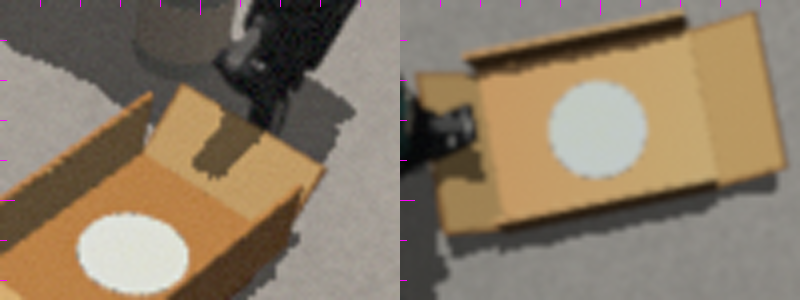

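The near panel stands upright and the left one is rising. Continuing the arc.

```bash
python3 -m pendant '[0.8,-4,3.9,0,0, 1.7,-8.1,7.3,0,0, 2.6,-12.6,10.3,0,0, 3.6,-17.5,12.8,0,0, 4.6,-22.5,14.7,0,0]' | grep -E "pos|wrist";  python3 -m pendant '[1.1,-5.2,0,0,0, 2.1,-10.5,0,0,0, 3,-15,0,0,0, 3.6,-18,0,0,0, 3.6,-18,0,0,0]' | grep -E "pos|wrist"; python3 -m pendant '[0.6,-3,0,0,0, 0.6,-3,0,0,0, 0.6,-3,0,0,0]' | grep -E "pos|wrist"
```

```text
tcp_pos: [562.5, 222.9, 79.4]
wrist_force: [-0.8, 1.7, -0.6]
tcp_pos: [565.5, 208.9, 79.4]
wrist_force: [-4.6, 29.8, 1.3]
tcp_pos: [565.6, 208.1, 79.4]
wrist_force: [-7.7, 43.9, 1.6]
```

```bash
python3 -m pendant '[-4,20,0,0,0, -4,20,50,0,0, -4,20,100,0,0, -4,20,120,0,0, -4,20,120,0,0]' | grep -E "pos|wrist"; python3 -m pendant '[10,-50,0,0,0, 20,-100,0,0,0, 30,-150,0,0,0, 40,-200,0,0,0, 50,-245,0,0,0]' | grep -E "pos|wrist";  python3 -m pendant '[2,-12,-50,0,0, 2,-17,-100,0,0, 2,-17,-120,0,0, 2,-17,-120,0,0]' | grep -E "pos|wrist"
```

```text
tcp_pos: [564.1, 222.5, 202.3]
wrist_force: [-0.6, 1.2, -0.1]
tcp_pos: [612.2, -24.7, 198.0]
wrist_force: [1.6, 0.3, 0.3]
tcp_pos: [612.0, -39.6, 75.1]
wrist_force: [-1.3, -0.6, -0.0]
```

```bash
python3 -m pendant '[0,0,-30,0,0, -1,5,-30,0,0, -2,10,-30,0,0, -2.4,12,-30,0,0, -2.4,12,-30,0,0]' | grep -E "pos|wrist";for i in 1; do python3 -m pendant '[-0.4,2,0,0,0, -0.4,2,0,0,0]' | grep -E "pos|wrist"; python3 -m pendant '[-0.4,2,0,0,0, -0.4,2,0,0,0]' | grep -E "pos|wrist"; python3 -m pendant '[-0.4,2,0,0,0, -0.4,2,0,0,0]' | grep -E "pos|wrist"; done
```

```text
tcp_pos: [612.9, -27.0, 50.7]
wrist_force: [0.3, -0.1, -0.2]
tcp_pos: [612.1, -25.3, 49.8]
wrist_force: [0.4, -0.5, 0.3]
tcp_pos: [611.5, -23.3, 49.3]
wrist_force: [0.2, -0.5, -0.4]
tcp_pos: [611.4, -22.2, 49.5]
wrist_force: [-0.4, -6.6, 1.2]
```

```bash
python3 -m pendant '[-0.5,2.6,4.9,0,0, -1.1,5.5,9.6,0,0, -1.8,8.9,14,0,0, -2.5,12.5,18,0,0, -3.4,16.6,21.7,0,0]' | grep -E "pos|wrist"; python3 -m pendant '[-0.9,4.3,3.2,0,0, -1.8,9,5.9,0,0, -2.8,13.9,8.2,0,0, -3.9,19,9.9,0,0, -5,24.3,11.1,0,0]' | grep -E "pos|wrist";  python3 -m pendant '[-1,5.4,0,0,0, -2,9,0,0,0, -2,9,0,0,0]' | grep -E "pos|wrist"; python3 -m pendant '[-0.6,3,0,0,0, -0.6,3,0,0,0]' | grep -E "pos|wrist"
```

```text
tcp_pos: [607.9, -5.0, 71.4]
wrist_force: [0.8, -4.7, 2.8]
tcp_pos: [602.6, 20.1, 82.1]
wrist_force: [1.0, -0.8, 0.9]
tcp_pos: [601.1, 27.5, 82.1]
wrist_force: [3.1, -12.4, 0.4]
tcp_pos: [601.0, 28.4, 82.2]
wrist_force: [4.4, -24.7, -0.4]
```

```bash
python3 -m pendant '[-0.4,2,0,0,0, -0.4,2,0,0,0]' | grep -E "pos|wrist"; python3 -m pendant '[4,-25,0,0,0, 4,-25,50,0,0, 4,-40,100,0,0, 4,-80,120,0,0, 4,-120,120,0,0]' | grep -E "pos|wrist"; python3 -c "
from h import *
print(state()['q'])
crops('c5.png',[('scene',262,146),('top',157,158),('top',312,165),('scene',115,205)])"
```

```text
tcp_pos: [600.9, 29.0, 82.2]
wrist_force: [5.5, -34.8, -2.6]
tcp_pos: [604.8, -87.1, 205.5]
wrist_force: [0.4, 0.6, -0.9]
[-2.76551560e-01  4.16885328e-01  1.16258974e-01  1.26531121e+00
  4.03101641e-04 -4.78478265e-01]
```

View pics/c5.png

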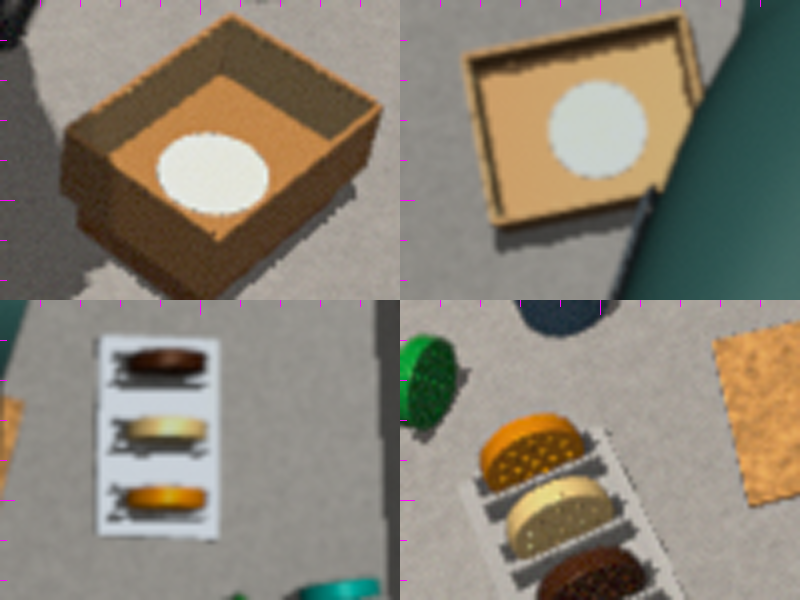

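All three panels stand upright. The golden cookie's top is at top-camera native (353,214), giving about (507,-311).

```bash
python3 -m pendant '[-49,-112,0,0.675,32, -49,-112,0,0.675,32, -49,-112,0,0.675,32, -49,-112,0,0.675,32, -49,-112,0,0.675,32]' | grep -E "pos|rot|width"; python3 -m pendant '[-49,-112,0,0.675,32, -49,-112,0,0.675,32, -49,-112,0,0.675,32, -49,-112,0,0.675,32, -49,-112,0,0.675,32]' | grep -E "pos|rot|width";  python3 -m pendant '[0,0,-50,0,32, 0,0,-85,0,32, 0,0,-85,0,32, 0,0,-85,0,32]' | grep -E "pos|rot|width"
```

```text
tcp_pos: [554.1, -198.6, 201.5]
tool_rot: [1.338, -2.842, -0.002]
gripper_width: 0.371
tcp_pos: [505.3, -310.6, 201.4]
tool_rot: [-2.203, 2.239, 0.002]
gripper_width: 0.372
tcp_pos: [505.8, -310.0, 117.6]
tool_rot: [-2.199, 2.244, 0.002]
gripper_width: 0.371
```

```bash
python3 -m pendant '[1.7,-1.5,-45,0,32, 1.7,-1.5,-70,0,32, 1.7,-1.5,-85,0,32, 1.7,-1.5,-85,0,32]' | grep -E "pos|wrist|width";  python3 -m pendant '[0,0,0,0,8, 0,0,0,0,8, 0,0,0,0,8,0,0,0,0,8]'; python3 -c "
from h import *
crops('c6.png',[('scene',115,205),('top',312,165)])"
```

```text
tcp_pos: [507.7, -311.9, 32.3]
wrist_force: [0.3, 0.1, 1.0]
gripper_width: 0.375
time_s: 17.25
tcp_pos: [508.7, -312.8, 34.0]
tool_rot: [-2.198, 2.244, -0.005]
wrist_force: [2.1, 0.5, 8.9]
gripper_width: 0.152
grasp_force: 61.6
```

View pics/c6.png

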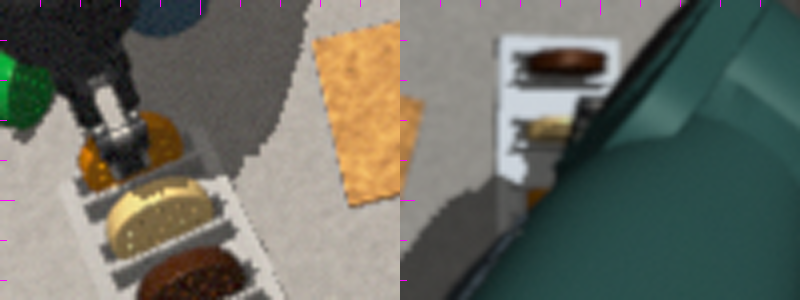

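Golden cookie is gripped (opening 13 mm, 62 N); its neighbours are untouched. Lift it and carry it to the mat.

```bash
python3 -m pendant '[0,0,20,0,8, 0,0,40,0,8, 0,0,70,0,8, 0,0,70,0,8]' | grep -E "pos|wrist|width"; python3 -m pendant '[-1,45,0,0,8, -2,90,0,0,8, -3,135,0,0,8, -4,178,0,0,8, -4,178,0,0,8]' | grep -E "pos|wrist|width"; python3 -m pendant '[0,0,-25,0,8, 0,0,-50,0,8, 0,0,-60,0,8, 0,0,-60,0,8, 0,0,-60,0,8]' | grep -E "pos|wrist|width|force"; python3 -m pendant '[0,0,-2,0,8, 0,0,-4,0,8, 0,0,-4,0,8]' | grep -E "pos|wrist|width|force"
```

```text
tcp_pos: [509.0, -313.4, 106.5]
wrist_force: [0.6, 0.0, -1.6]
gripper_width: 0.154
tcp_pos: [502.6, -129.8, 102.5]
wrist_force: [-0.1, 0.0, -0.6]
gripper_width: 0.152
tcp_pos: [503.8, -134.5, 42.8]
wrist_force: [-0.1, -0.7, -0.4]
gripper_width: 0.156
grasp_force: 60.3
tcp_pos: [503.5, -134.1, 38.3]
wrist_force: [-0.8, 0.3, -0.1]
gripper_width: 0.153
grasp_force: 60.3
```

```bash
for k in 1; do python3 -m pendant '[0,0,-2,0,8, 0,0,-2,0,8]' | grep -E "pos|wrist"; python3 -m pendant '[0,0,-1,0,8, 0,0,-1,0,8]' | grep -E "pos|wrist"; python3 -m pendant '[0,0,-1,0,8, 0,0,-1,0,8]' | grep -E "pos|wrist"; python3 -m pendant '[0,0,-1,0,8, 0,0,-1,0,8]' | grep -E "pos|wrist"; done
```

```text
tcp_pos: [503.4, -134.0, 36.0]
wrist_force: [-0.0, -0.4, -1.2]
tcp_pos: [503.4, -134.0, 35.0]
wrist_force: [0.2, -0.0, -0.7]
tcp_pos: [503.4, -134.0, 34.0]
wrist_force: [-0.4, 0.4, -0.4]
tcp_pos: [503.5, -134.1, 33.1]
wrist_force: [0.4, -0.2, 0.6]
```

```bash
for k in 1; do python3 -m pendant '[0,0,-1,0,8, 0,0,-1,0,8]' | grep -E "pos|wrist"; python3 -m pendant '[0,0,-1,0,8, 0,0,-1,0,8]' | grep -E "pos|wrist";  done
```

```text
tcp_pos: [503.6, -134.2, 32.9]
wrist_force: [-3.7, 1.4, 16.0]
tcp_pos: [503.7, -134.3, 32.8]
wrist_force: [-9.1, 2.9, 34.1]
```

```bash
python3 -m pendant '[0,0,1.5,0,10, 0,0,1.5,0,10]' | grep -E "pos|wrist|width|force"; python3 -m pendant '[0,0,0,0,16, 0,0,0,0,20, 0,0,0,0,24, 0,0,0,0,28, 0,0,0,0,30]' | grep -E "pos|wrist|width|force"; python3 -m pendant '[4,0,0,0,30, 8,0,0,0,30, 11,0,0,0,30, 13,0,0,0,30, 15,0,0,0,30]'| grep -E "pos|wrist|width|force"; python3 -m pendant '[1,0,0,0,30, 2,0,0,0,30, 2,0,0,0,30, 2,0,0,0,30]'| grep -E "pos|wrist|width|force"; python3 -c "
from h import *
crops('c7.png',[('scene',187,180),('top',255,165)])"
```

```text
tcp_pos: [503.6, -134.1, 32.9]
wrist_force: [-2.4, 0.4, 12.2]
gripper_width: 0.151
grasp_force: 62.1
tcp_pos: [503.4, -134.0, 32.5]
wrist_force: [0.2, 0.3, -0.0]
gripper_width: 0.351
grasp_force: 0.0
tcp_pos: [518.7, -134.0, 32.5]
wrist_force: [-0.0, 0.5, 0.1]
gripper_width: 0.349
grasp_force: 0.0
tcp_pos: [520.4, -134.0, 32.6]
wrist_force: [0.9, -0.3, -0.1]
gripper_width: 0.349
grasp_force: 0.0
```

View pics/c7.png

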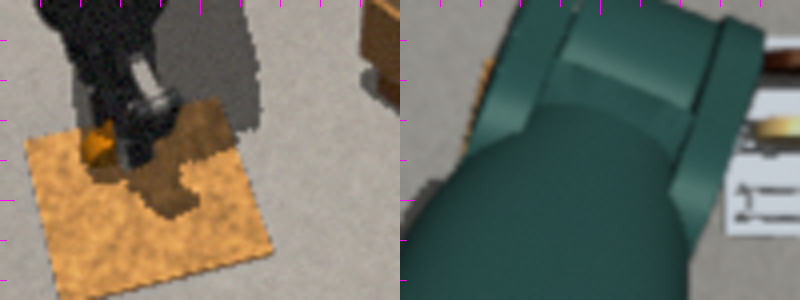

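The cookie is between the fingers over the mat (crop (100,145)). Now I open gradually while lowering, so it lies down inside the fingers.

```bash
python3 -m pendant '[0,0,-1,0,34, 0,0,-3,0,40, 0,0,-6,0,46, 0,0,-10,0,52, 0,0,-14,0,56]'| grep -E "pos|wrist|width|force"; python3 -m pendant '[2,0,0,0,60, 5,0,0,0,66, 8,0,-1,0,72, 11,0,-2,0,78, 14,0,-4,0,85]'| grep -E "pos|wrist|width|force"; python3 -m pendant '[0,0,0,0,85, 0,0,0,0,85, 0,0,0,0,85]'| grep -E "pos|wrist|width|force"; python3 -m pendant '[0,0,50,0,85, -50,0,100,0,85, -100,0,130,0,85, -150,0,160,0,85, -200,0,160,0,85]'| grep -E "pos|wrist|width|force"
python3 - <<'E'
from h import *
crops('c8.png',[('scene',187,180),('top',255,165),('scene',115,205),('top',157,158)])
for n,b,z in(("top",(262,175,325,235),19),("scene",(187,195,262,262),19)):
    im=snapshot(n).astype(int);x0,y0,x1,y1=b;h=cv2.cvtColor(im.astype(np.uint8),cv2.COLOR_RGB2HSV)[y0:y1,x0:x1]
    for s in(200,225,240):
        m=((h[...,1]>s)&(h[...,0]<25)&(h[...,2]>80)).astype(np.uint8);k,l,st,c=cv2.connectedComponentsWithStats(m)
        if k>1: i=1+st[1:,4].argmax();print(n,s,st[i],ray(n,*(c[i]+[x0,y0]),z).round(1))
E
```

```text
tcp_pos: [520.4, -134.0, 18.2]
wrist_force: [-0.1, -0.1, 0.3]
gripper_width: 0.656
grasp_force: 0.1
tcp_pos: [534.9, -134.1, 14.6]
wrist_force: [-0.3, -0.6, 0.2]
gripper_width: 0.995
grasp_force: 0.0
tcp_pos: [534.3, -134.0, 14.6]
wrist_force: [-0.3, -0.2, 0.1]
gripper_width: 0.989
grasp_force: 0.0
tcp_pos: [366.4, -134.3, 168.6]
wrist_force: [-0.1, -1.4, 0.2]
gripper_width: 0.995
grasp_force: 0.0
top 200 [32 24  2  2  3] [ 554.7 -141.2   19. ]
top 225 [29 30  1  1  1] [ 537.9 -131.2   19. ]
scene 200 [ 24  20  24  22 389] [ 543.6 -133.6   19. ]
scene 225 [ 25  20  23  21 372] [ 543.4 -133.3   19. ]
scene 240 [ 25  20  23  19 325] [ 540.4 -132.3   19. ]
```

View pics/c8.png

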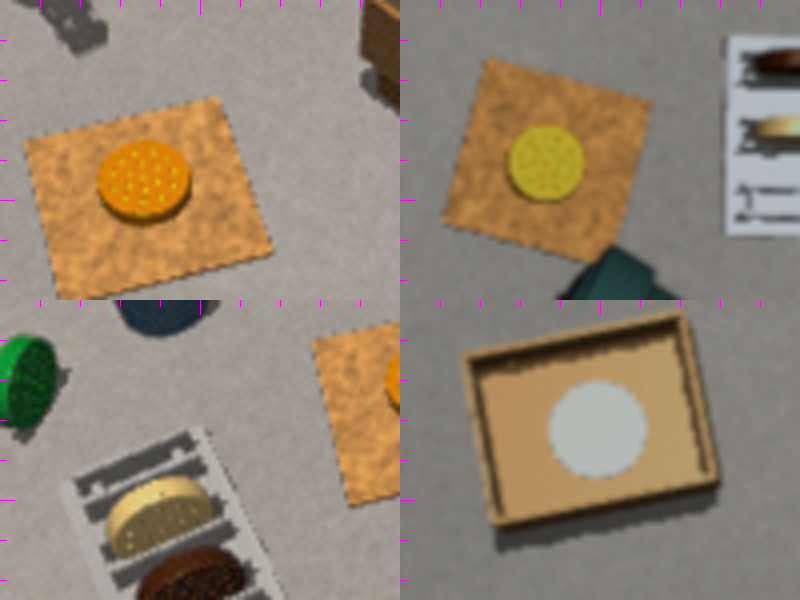

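The golden cookie lies flat in the middle of the mat (top crop centre (145,163)), and the carton walls are all up. Now its precise centre.

Run:
```python
from h import *
im=snapshot("top");h=cv2.cvtColor(im,cv2.COLOR_RGB2HSV)
x0,y0=278,192;s=h[y0:222,x0:308];m=((s[...,0]>=22)&(s[...,1]>120)&(s[...,2]>110)).astype(np.uint8)
m=cv2.morphologyEx(m,cv2.MORPH_CLOSE,np.ones((3,3)));k,l,st,c=cv2.connectedComponentsWithStats(m);i=1+st[1:,4].argmax()
print(st[i],c[i]+[x0,y0],ray("top",*(c[i]+[x0,y0]),19),ray("top",290.9,205.4,18))
print(ray("scene",144/4-.375+187,178/4-.375+180,19))
# round bias check
print(state()['tcp_pos'],state()['tool_rot'])
```

```text
[  4   4  19  19 285] [291.09122807 205.32982456] [ 536.8918072  -131.41511281   19.        ] [ 536.79984608 -130.91760641   18.        ]
[ 540.60695145 -132.06778285   19.        ]
[ 367.38442035 -134.30032206  166.93010821] [-2.19761962e+00  2.24449416e+00 -1.78156888e-03]
```

```bash
python3 -m pendant '[86,1.4,0,-0.675,85, 86,1.4,0,-0.675,85, 86,1.4,0,-0.675,85, 86,1.4,0,-0.675,85, 86,1.4,0,-0.675,85]' | grep -E "pos|rot|width"; python3 -m pendant '[85.4,1.4,0,-0.674,85, 85.4,1.4,0,-0.674,85, 85.4,1.4,0,-0.674,85, 85.4,1.4,0,-0.674,85, 85.4,1.4,0,-0.674,85]' | grep -E "pos|rot|width"; python3 -m pendant '[0,0,-50,0,70, 0,0,-100,0,70, 0,0,-120,0,70, 0,0,-130,0,70, 0,0,-130,0,70]' | grep -E "pos|rot|width"; python3 -m pendant '[0,0,0,0,70, 0,0,0,0,70]' | grep -E "pos|rot|width"
```

```text
tcp_pos: [454.1, -132.4, 165.6]
tool_rot: [1.324, -2.848, -0.002]
gripper_width: 0.997
tcp_pos: [539.5, -130.8, 165.3]
tool_rot: [0.308, -3.125, -0.001]
gripper_width: 0.996
tcp_pos: [538.5, -130.9, 35.4]
tool_rot: [0.316, -3.124, -0.002]
gripper_width: 0.823
tcp_pos: [539.4, -131.6, 37.9]
tool_rot: [-0.316, 3.124, -0.002]
gripper_width: 0.825
```

```bash
python3 -m pendant '[-0.5,0,-15,0,70, -0.5,0,-28,0,70, -0.5,0,-32,0,70, -0.5,0,-32,0,70]' | grep -E "pos|wrist|width"; python3 -m pendant '[0,0,-1.5,0,70, 0,0,-1.5,0,70]' | grep -E "pos|wrist"; python3 -m pendant '[0,0,-1.5,0,70, 0,0,-1.5,0,70]' | grep -E "pos|wrist"; python3 -m pendant '[0,0,-1.5,0,70, 0,0,-1.5,0,70]' | grep -E "pos|wrist"
```

```text
tcp_pos: [538.1, -131.3, 5.1]
wrist_force: [0.3, 0.2, 0.0]
gripper_width: 0.816
tcp_pos: [538.3, -131.4, 3.8]
wrist_force: [-0.4, -0.3, -0.5]
tcp_pos: [538.0, -131.3, 1.8]
wrist_force: [-0.3, 0.2, 0.3]
tcp_pos: [537.8, -131.2, 0.1]
wrist_force: [0.4, 0.4, 0.0]
```

```bash
python3 -m pendant '[0,0,-1.5,0,70, 0,0,-1.5,0,70]' | grep -E "pos|wrist"; python3 -m pendant '[0,0,-1.5,0,70, 0,0,-1.5,0,70]' | grep -E "pos|wrist"; python3 -m pendant '[0,0,-1.5,0,70, 0,0,-1.5,0,70]' | grep -E "pos|wrist"
```

```text
tcp_pos: [537.8, -131.2, -1.5]
wrist_force: [-0.2, 0.3, -0.6]
tcp_pos: [538.0, -131.3, -2.7]
wrist_force: [-0.7, 0.9, 2.8]
tcp_pos: [538.0, -131.3, -2.8]
wrist_force: [-8.5, 3.2, 29.6]
```

```bash
python3 -m pendant '[0,0,5.5,0,70, 0,0,5.5,0,70]' | grep -E "pos|wrist"; python3 -m pendant '[0,0,0,0,66, 0,0,0,0,63, 0,0,0,0,60, 0,0,0,0,50, 0,0,0,0,50]' | grep -E "pos|wrist|width|force"; python3 -m pendant '[0,0,0,0,50, 0,0,0,0,50, 0,0,0,0,50]' | grep -E "pos|wrist|width|force"
```

```text
tcp_pos: [538.3, -131.4, 1.7]
wrist_force: [0.1, -0.5, 0.5]
tcp_pos: [537.8, -131.2, 1.5]
wrist_force: [-3.3, 0.5, 10.2]
gripper_width: 0.658
grasp_force: 62.0
tcp_pos: [537.8, -131.2, 1.5]
wrist_force: [-4.0, 1.3, 9.6]
gripper_width: 0.656
grasp_force: 62.0
```

```bash
python3 -m pendant '[0,0,10,0,50, 0,0,30,0,50, 0,0,60,0,50, 0,0,100,0,50, 0,0,150,0,50]' | grep -E "pos|wrist|width|force"; python3 -m pendant '[9,50,0,0,50, 17,100,0,0,50, 26,150,0,0,50, 35,200,0,0,50, 41,235,0,0,50]' | grep -E "pos|wrist|width|force"; python3 -m pendant '[2.3,14,0,0,50, 2.3,14,0,0,50, 2.3,14,0,0,50, 2.3,14,0,0,50]' | grep -E "pos|rot|wrist|width|force"
```

```text
tcp_pos: [536.9, -130.9, 152.2]
wrist_force: [2.0, -0.0, 0.0]
gripper_width: 0.653
grasp_force: 63.5
tcp_pos: [578.9, 106.4, 151.8]
wrist_force: [0.5, 0.3, -0.4]
gripper_width: 0.652
grasp_force: 63.5
tcp_pos: [581.2, 116.4, 151.4]
tool_rot: [0.313, -3.126, 0.0]
wrist_force: [-0.2, -0.6, -0.2]
gripper_width: 0.651
grasp_force: 63.5
```

```bash
python3 -m pendant '[0,1.5,-40,0,50, 0,1.5,-75,0,50, 0,1.5,-95,0,50, 0,1.5,-106,0,50, 0,1.5,-106,0,50]' | grep -E "pos|wrist|width|force"; python3 -m pendant '[0,0,-2,0,50, 0,0,-3,0,50, 0,0,-3,0,50]' | grep -E "pos|wrist"; python3 -m pendant '[0,0,-1,0,50, 0,0,-1,0,50]' | grep -E "pos|wrist"; python3 -m pendant '[0,0,-1,0,50, 0,0,-1,0,50]' | grep -E "pos|wrist"
```

```text
tcp_pos: [580.7, 118.3, 44.4]
wrist_force: [0.5, -0.3, -0.2]
gripper_width: 0.65
grasp_force: 63.5
tcp_pos: [581.7, 119.2, 43.0]
wrist_force: [-0.1, -0.2, 0.0]
tcp_pos: [581.3, 119.3, 41.4]
wrist_force: [-0.1, -0.3, -0.7]
tcp_pos: [581.2, 119.3, 40.1]
wrist_force: [-0.3, -0.5, -0.5]
```

```bash
python3 -m pendant '[0,-1,-1,0,50, 0,-1,-1,0,50]' | grep -E "pos|wrist"; python3 -m pendant '[0,0,-1,0,50, 0,0,-1,0,50]' | grep -E "pos|wrist"; python3 -m pendant '[0,0,-1,0,50, 0,0,-1,0,50]' | grep -E "pos|wrist";python3 -m pendant '[0,0,-0.7,0,50, 0,0,-0.7,0,50]' | grep -E "pos|wrist"
```

```text
tcp_pos: [581.1, 118.1, 39.1]
wrist_force: [-0.1, -0.3, -0.3]
tcp_pos: [581.2, 118.2, 38.1]
wrist_force: [-0.1, -0.1, -0.7]
tcp_pos: [581.2, 118.2, 37.1]
wrist_force: [0.5, -0.7, -0.1]
tcp_pos: [581.3, 118.2, 36.6]
wrist_force: [-0.6, -0.4, 0.4]
```

```bash
python3 -m pendant '[0,0,-0.7,0,50, 0,0,-0.7,0,50]' | grep -E "pos|wrist";python3 -m pendant '[0,0,-0.5,0,50, 0,0,-0.5,0,50]' | grep -E "pos|wrist"
```

```text
tcp_pos: [581.3, 118.3, 36.5]
wrist_force: [-4.6, -0.8, 11.9]
tcp_pos: [581.3, 118.2, 36.5]
wrist_force: [-6.5, -1.6, 19.6]
```

```bash
python3 -m pendant '[0,0,1,0,50, 0,0,1,0,50]' | grep -E "pos|wrist"; python3 -m pendant '[0,0,1,0,58, 0,0,1,0,61, 0,0,1,0,65, 0,0,1,0,70, 0,0,1,0,72]' | grep -E "pos|wrist|width"; python3 -m pendant '[0,0,10,0,72, 0,0,40,0,72, 0,0,80,0,72, 0,0,130,0,72, -40,0,160,0,72]' | grep -E "pos|wrist|width"; python3 -m pendant '[-50,-30,0,0,72, -100,-60,0,0,72, -150,-90,0,0,72, -200,-120,0,0,72, -200,-120,0,0,72]' | grep -E "time|pos|wrist|width"
python3 - <<'E'
from h import *
im=snapshot("top");h=cv2.cvtColor(im,cv2.COLOR_RGB2HSV)
x0,y0=188,172;s=h[y0:210,x0:226]
ye=((s[...,0]>=20)&(s[...,1]>165)&(s[...,2]>110)).astype(np.uint8)
wh=((s[...,1]<60)&(s[...,2]>130)).astype(np.uint8)
for a,b in(("cookie",ye),("white",wh),("both",ye|wh)):
    k,l,st,c=cv2.connectedComponentsWithStats(b);i=1+st[1:,4].argmax();print(a,st[i],c[i]+[x0,y0],ray("top",*(c[i]+[x0,y0]),54 if a=="cookie" else 40.6))
E
```

```text
tcp_pos: [581.4, 118.3, 36.6]
wrist_force: [-1.3, -0.8, 7.2]
tcp_pos: [581.2, 118.2, 37.2]
wrist_force: [-0.3, 0.4, -0.3]
gripper_width: 0.844
tcp_pos: [544.7, 118.1, 201.1]
wrist_force: [-0.5, 0.5, 0.5]
gripper_width: 0.841
time_s: 33.8
tcp_pos: [338.5, -2.3, 197.8]
wrist_force: [0.3, -0.7, 0.3]
gripper_width: 0.843
cookie [  9   9  18  18 267] [205.31086142 189.52808989] [579.45192792 118.49531739  54.        ]
white [  6   6  25  25 154] [207.29220779 191.07792208] [576.89547041 114.31136631  40.6       ]
both [  6   6  25  25 421] [206.03562945 190.09501188] [579.8095761  118.02775552  40.6       ]
```

```bash
python3 -c "
from cell import *
print(close_job())"
```

```text
the job is handed in; nothing more can be done
None
```

I've handed in the job, about 34 s into the 72 s allowed: all three panels stand upright, the golden cookie was laid flat on the mat and regripped across its rim, and it now lies level within about 1 mm of the paper round's middle.

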